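Test the start switch of the document stamper

ROBOT

A 6-joint arm with a two-finger parallel gripper is mounted at the origin on the work surface. World frame = base frame: x ahead of the robot, y to its left, z up, the work surface at z = 0. Lengths are in m, angles in rad, forces in N, time in s.
With the tool pointing down it reaches from about 0.3 to 0.775 m from the base axis. Payload 14.6 kg.
Tool frame: the origin (TCP) lies on the mounting face of the last link; the fingertips stand 199 mm ahead of it and the grasp point (between the pads) lies 180 mm ahead of it; z points along the fingers, y is the line along which they close (so a half turn about z gives the same grasp; the last joint's range is limited). The gripper opens to 94 mm and grips with 3 to 60 N. Pads are 16 mm wide; open, the fingers measure 119 mm over their backs; the gripper's body (75 mm by 177 mm) begins 78 mm behind the grasp point.
Start: joints at [1.176, 0.3, 1.521, -0, 1.321, -0.067], TCP at [0.177, 0.521, 0.405] pointing down, gripper open.
Joint ranges: [-3.03, 3.03], [-0.79, 2.21], [0.23, 2.52], [-1.04, 4.18], [0, 3.07], [-2.55, 2.55]. Speed limits (rad/s): [2.22, 2.22, 2.57, 3.14, 3.14, 3.14].

INTERFACE

Orientations are given as [roll, pitch, yaw] about the fixed x, y, z axes, in that order (R = Rz(yaw) Ry(pitch) Rx(roll)).
In Python, from station import get_obs, camera, hand_in gives the robot as it stands.
- The arm moves only by the tool apply_moves, never from a script. Its argument "increments" is a list of rows, each an object of numbers: "tx", "ty", "tz": the shift along the tool's x, y, z as a fraction of full scale; "ax", "ay", "az": the turn, a rotation vector about the tool's x, y, z as a fraction of full scale. In form: [{"tx": .., "ty": .., "tz": .., "ax": .., "ay": .., "az": ..}, ...]. A call has 1 to 12 rows; each row shifts and turns the commanded pose from where the row before left it, along the tool's axes as they then stand; what a row does not reach is not made up. Full scale, the value 1, is 30 mm for a shift and 5 degrees for a turn. A row lasts 1/8 s, in which the tool goes at most 62.5 mm and 10.7 degrees, less where a joint would pass 70% of its speed; a pose out of reach is approached as far as the arm can. A call with a number of a shift or a turn outside -1 to 1 is refused whole. A call with a gripper value outside its range is refused whole. "jaw" is the closure, from 0 (fully open) to 1 (shut), set as the call begins (left out, the last holds). The fingers move at their own pace and stop on an object; "force" is the grip in N (left out, the last holds). Time passes only in rows, so rows that do not move let the fingers close. It gives the time, the measured TCP pose, the force, the opening and the grip force at its end, in the units of the state.
- get_obs(): the state, without advancing time (a new reading comes with each control period).
- camera(name): name is "scene" or "top"; returns a dict with "pixels" (420x560x3 uint8, red, green, blue), "camera_matrix" (3x3 intrinsics, pixels), "R" (3x3) and "t" (3): a world point X has camera coordinates R X + t. Camera axes: x right, y down, z forward; pixel columns grow to the right and rows downward; lengths in m; the calibration is good to about 2 mm. A picture is of the moment at which its call begins. There is no depth.
- hand_in(): hands the job in; it is judged then, once.
The state is a dict: "time_s": time; "qpos": joint angles; "joint_vel": joint speeds; "tau": joint torques, N m; "ee_pos": TCP position; "eef_rot": TCP orientation; "force": force on the tool from outside, world axes, zero at the start; "moment": the same for the moment, N m; "grip_width": finger opening in m; "grip_force": force on a finger pad.
Only numpy, scipy, OpenCV 4.12 (cv2) and the standard library are available. Lean on these libraries where they do the work, as an engineer would, in place of code of your own. Each camera call takes 0.05 s, during which the arm holds its last target. There are 200 camera calls.

TASK

Test the document stamper: lift the glass paperweight dome off its bed and set it down gently, upright and wholly on the round cork coaster, then draw the machine's sliding safety bolt fully back towards the front of the bed. Then press the roller lever under the front of the head just until it clicks, without overtravel, hold it there for about half a second and let it spring back; last, push the bolt fully home again. Leave the other things on the desk where they are.

Things in the scene. Friction and masses are not known exactly. Their poses are not given: they have to be found in the camera images.
- stamper: Grey metal desk machine, fixed. Origin on the desk surface under the middle of the head's front face; x points from the open bed to the head and column, y left as seen from the bed, z up. The flat bed (top 30 mm above the desk, 250 mm wide) reaches from x = -170 mm to the head.
- head_edge (a point): Middle of the lower front edge of the stamper's head, 105 mm above the desk, at x = 0, y = 0 in the machine's frame. The head is 150 mm wide, 220 mm high at its top and overhangs the bed behind this edge: a gripper pointing straight down at the roller would hit it. Come from over the bed, tilted 25 to 45 degrees, fingertips forwards and down.
- roller (a joint): Angle of the switch's roller lever in rad: 0 at rest, grows as the roller is pressed down. It clicks at 0.16; beyond 0.32 is overtravel, which spoils it (aim at about 0.24); end stop 0.55. It springs back. Force along the roller's path: 2 N to start, 4 N at the click, 6 N at the limit. No sound or jerk marks the click.
- roller_center (a point): Centre of the switch's white roller (18 mm diameter, 14 mm wide, axle along the machine's y), at rest 72 mm above the desk, x = -16, y = 0 mm in the machine's frame. Its 50 mm lever slopes down 15 degrees towards the bed from a pivot at x = 32 mm, 85 mm above the desk. Pressing moves it down and slightly towards the column: 8 mm at the click, 12 mm at 0.24 rad, 16 mm at the limit.
- bolt (a joint): Travel of the safety bolt in m: 0 is fully home (towards the column), 0.040 fully drawn (towards the front of the bed, the machine's -x). Stops at both ends, 2 N of friction, stays where it is left.
- bolt_knob (a point): Top centre of the bolt's upright round steel knob: 12 mm diameter, top 79.5 mm above the desk. It stands on a 10 mm rod lying along the machine's x on the right side of the bed, at y = -95 mm; x = -75 mm when home, -115 mm when drawn. The rod's staples reach 47 mm above the desk, so about 30 mm of the knob is free to grip.
- dome_center (a point): Clear glass paperweight, half-way up (20 mm over its underside): a round dome 56 mm in diameter and 41 mm high with straight sides for its lowest 21 mm, about 0.2 kg. It starts on the stamper's bed.
- coaster: Round cork coaster, fixed flat on the desk to the left of the stamper: 100 mm in diameter, 5 mm thick; origin at the centre of its underside.
- stapler: Bystander: chrome-plated stapler, 140 x 34 x 47 mm, origin under its centre.
- tiffin: Bystander: round green plastic tiffin, 114 mm wide, 104 mm high, origin under its centre.
- pen_holder: Bystander: white ceramic pen holder, 80 mm wide, 100 mm high, pens to 170 mm, origin under its centre.
- pencil_tin: Bystander: aluminium pencil tin, 68 mm wide, 90 mm high, pencils to 135 mm, origin under its centre.
- rubber_stamp: Bystander: turned wooden hand stamp, 36 mm wide, 63 mm high, origin under its centre.
- eraser: Bystander: dark rubber block eraser, 45 x 20 x 13 mm, between stamper and coaster, origin under its centre.

How it is judged:
On the way, in this order (a step that is already met when the one before it is completed fails the run):
1. the dome stands on the coaster, released (horizontal distance between dome_center and coaster below 0.022 m and height (world z) of dome_center below 0.03 m and angle between dome_center's own z axis and vertical below 0.12 rad and contact force between dome and the fingers below 0.1 N and linear speed of dome below 0.03 m/s), for 0.2 s.
2. the bolt is fully drawn (value of joint bolt above 0.035 m), for 0.1 s.
3. the roller lever is held past its click, short of overtravel, the bolt still drawn (value of joint roller between 0.16 and 0.32 rad and value of joint bolt above 0.032 m), for 0.3 s.
4. the lever has sprung back, the bolt still drawn (value of joint roller below 0.03 rad and value of joint bolt above 0.032 m), for 0.1 s.
5. the bolt is fully home (value of joint bolt below 0.005 m), for 0.1 s.
At the end, for the whole second after the job is handed in: The dome stands upright and still on the coaster, its centre within 22 mm of the coaster's; the bolt is home within 5 mm; the roller lever is back at rest (below 0.03 rad) (horizontal distance between dome_center and coaster below 0.022 m and height (world z) of dome_center below 0.03 m and angle between dome_center's own z axis and vertical below 0.12 rad and linear speed of dome below 0.02 m/s and value of joint bolt below 0.005 m and value of joint roller below 0.03 rad); the robot touches nothing.
It fails at once if the roller lever is pressed into overtravel (beyond 0.32 rad) (value of joint roller above 0.32 rad).
It fails at once if the dome is dropped or slammed on the coaster (over 45 N) (contact force between dome and coaster above 45 N).
It fails at once if a bystander is moved by more than 20 mm (distance of any of stapler, tiffin, pen_holder, pencil_tin, rubber_stamp, eraser from where it was at the start of the episode above 0.02 m).
It also fails if it takes over 72 s, if anything falls off the work surface, if the arm or the gripper's body presses on something with over 40 N, if the wrist force passes 120 N, or if a joint passes its speed limit or range.

## Working session

There is one attempt and no reset: what is moved stays moved. The work goes in short steps, Python scripts to look and compute and a tool call to move; the robot and the scene stay as the last step left them, time stands still between calls to the robot, and variables do not carry over. Pictures are saved under pics/ and viewed, at most 10 in all, crops included, and the job is handed in when it is done.

Besides the shell and the picture viewer there is one more tool, called as name([rows], argument=value, ...), one row to a line, values as JSON. apply_moves: Moves the arm, as the interface text tells. Its arguments: {"type":"object","properties":{"increments":{"type":"array"},"jaw":{"type":"number"},"force":{"type":"number"}},"required":["increments"]}

```bash
mkdir -p pics; ls; python3 - <<'E'
from station import get_obs,camera
import cv2,numpy as np
o=get_obs();print(o)
for n in("scene","top"):
    c=camera(n);cv2.imwrite(f"pics/{n}0.png",c["pixels"][:,:,::-1]);print(n,c["camera_matrix"],c["R"],c["t"], -c["R"].T@c["t"])
    np.savez(f"{n}0.npz",**c)
E
```

```text
pics
{'time_s': 0.0, 'qpos': array([ 1.17640257e+00,  3.00484160e-01,  1.52161197e+00, -2.41525288e-05,
        1.32069105e+00, -6.65939883e-02]), 'joint_vel': array([ 0.00033392,  0.00021575, -0.00133702,  0.00146479, -0.00011555,
        0.00117287]), 'tau': array([-1.22537302e-03, -5.31809306e+01, -3.52733839e+01,  7.08232471e-02,
        2.43911584e-02, -8.18845501e-05]), 'ee_pos': array([0.17706552, 0.52067983, 0.40406596]), 'eef_rot': array([-3.14039921e+00, -5.61479490e-05,  2.81379884e+00]), 'force': array([-0.29990295, -0.39685843, -0.3467852 ]), 'moment': array([-0.03160991, -0.0562509 , -0.00290131]), 'grip_force': 0.0, 'grip_width': 0.09433980235414234}
scene [[426.37524316   0.         282.5893715 ]
 [  0.         426.37524316 208.42214476]
 [  0.           0.           1.        ]] [[-0.88278517  0.46977421 -0.00159121]
 [ 0.35550665  0.66583527 -0.6559561 ]
 [-0.30709178 -0.579634   -0.75479736]] [ 0.49485631 -0.09769556  1.20982129] [0.8431094  0.53383197 0.84987335]
top [[541.19215668   0.         282.1804607 ]
 [  0.         541.19215668 206.58081689]
 [  0.           0.           1.        ]] [[-0.01417663 -0.99986766  0.00798056]
 [-0.99105545  0.01299159 -0.13281687]
 [ 0.13269561 -0.00979207 -0.99110847]] [-0.04324837  0.55364402  1.67973336] [ 0.32518556 -0.0339873   1.73867637]
```

View pics/scene0.png

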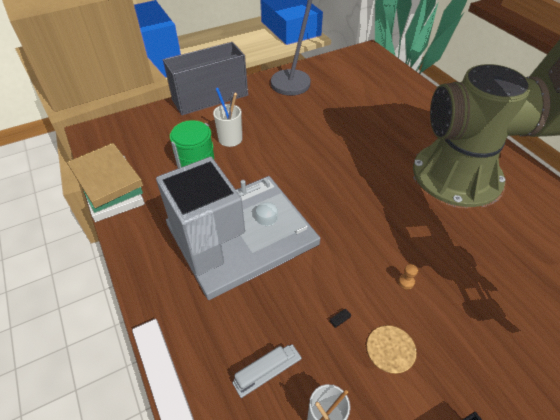

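View pics/top0.png

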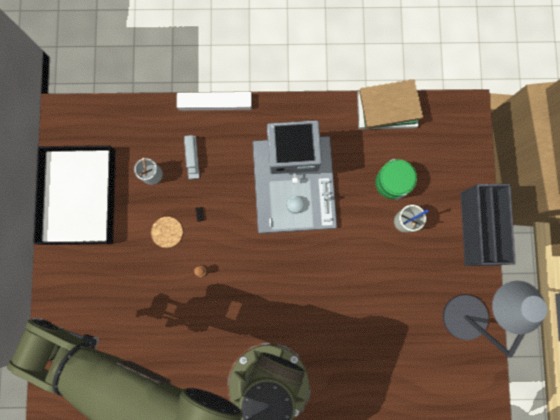

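The scene view shows the coaster at about (392,348), the dome at (265,213), and the knob at (243,186). The top view shows the coaster at (167,232), the dome at (296,204), and the bed's front corners at (258,231) and (335,228). The bolt is on the right at x≈327.

```bash
cat > h.py <<'E'
import numpy as np,cv2
def load(n): return dict(np.load(n+".npz"))
def ray(c,p):
    d=c["R"].T@np.linalg.inv(c["camera_matrix"])@np.array([p[0],p[1],1.]); return -c["R"].T@c["t"],d
def plane(c,p,z):
    o,d=ray(c,p); return o+d*(z-o[2])/d[2]
def proj(c,X):
    q=c["camera_matrix"]@(c["R"]@np.asarray(X,float)+c["t"]); return q[:2]/q[2]
def tri(c1,p1,c2,p2):
    o1,d1=ray(c1,p1);o2,d2=ray(c2,p2)
    s=np.linalg.lstsq(np.c_[d1,-d2],o2-o1,rcond=None)[0]
    a,b=o1+s[0]*d1,o2+s[1]*d2; return (a+b)/2,np.linalg.norm(a-b)
E
python3 - <<'E'
from h import *
S,T=load("scene0"),load("top0")
for n,c,box in(("s",S,(360,320,425,380)),("t",T,(145,210,190,255))):
    hsv=cv2.cvtColor(c["pixels"],cv2.COLOR_RGB2HSV)
    x0,y0,x1,y1=box
    m=((hsv[...,2]>140)&(hsv[...,1]>60)).astype(np.uint8); k=np.zeros_like(m);k[y0:y1,x0:x1]=m[y0:y1,x0:x1]
    ct=max(cv2.findContours(k,0,1)[0],key=cv2.contourArea); P=np.array([plane(c,p[0],.005) for p in ct])
    (a,b),r=cv2.minEnclosingCircle(P[:,:2].astype(np.float32)); print("coaster",n,a,b,r)
for p,z in(((258,231),.03),((335,228),.03),((296,204),.05)): print(p,plane(T,p,z))
print("dome",tri(T,(296,203.5),S,(265,212.5)))
t=T["pixels"][110:240,245:345,::-1]; s=S["pixels"][150:300,150:330,::-1]
cv2.imwrite("pics/tc.png",cv2.resize(t,None,fx=4.5,fy=4.5,interpolation=cv2.INTER_CUBIC))
cv2.imwrite("pics/sc.png",cv2.resize(s,None,fx=4,fy=4,interpolation=cv2.INTER_CUBIC))
E
```

```text
coaster s 0.48158377408981323 0.3229910731315613 0.05127560347318649
coaster t 0.4807596206665039 0.3222772181034088 0.05158034712076187
(258, 231) [0.47697985 0.02677083 0.03      ]
(335, 228) [ 0.48323212 -0.2173919   0.03      ]
(296, 204) [ 0.55890889 -0.09432987  0.05      ]
dome (array([ 0.5606927 , -0.09415932,  0.04410257]), np.float64(0.0014864190135814419))
```

View pics/tc.png

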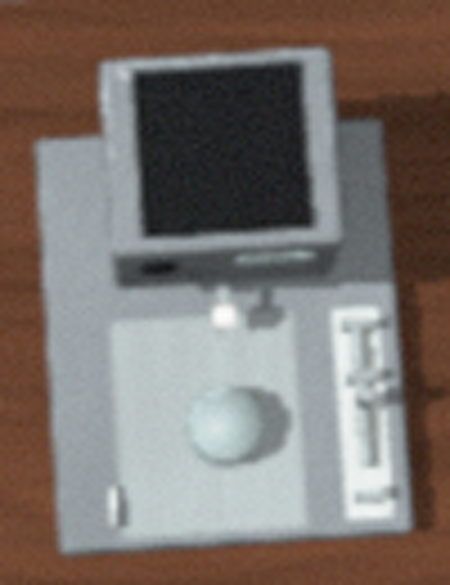

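View pics/sc.png

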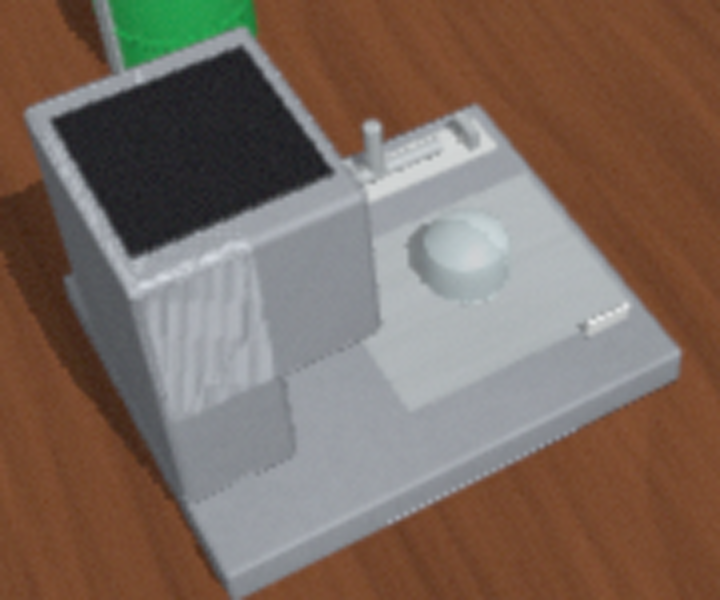

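The top crop shows bed corners at about (60,552), (412,530), (380,120) and (35,142), the roller at (226,310), the dome at (226,425), and the knob near (378,385). In the scene crop the knob top is at (373,122), and the front bed corners are at (680,352) and (478,106).

```bash
python3 - <<'E'
from h import *
S,T=load("scene0"),load("top0")
t=lambda x,y:np.array([x/4.5+245-.4,y/4.5+110-.4]); s=lambda x,y:np.array([x/4+150-.4,y/4+150-.4])
for n,c,p,z in(("FL t",T,t(60,552),.03),("FR t",T,t(412,530),.03),("BR t",T,t(380,120),.03),("BL t",T,t(35,142),.03),
 ("FL s",S,s(680,352),.03),("FR s",S,s(478,106),.03),("knob s",S,s(373,123),.0795),("roller t",T,t(226,308),.075),("roller t",T,t(226,308),.075),
 ("head front L t",T,t(112,252),.22),("head front R t",T,t(342,238),.22),("head edge R s top",S,s(368,195),.22)):
    print(n,plane(c,p,z).round(4))
P={k:plane(T,t(*v),.03)[:2] for k,v in dict(FL=(60,552),FR=(412,530),BR=(380,120),BL=(35,142)).items()}
w=P["FL"]-P["FR"];print("width",np.linalg.norm(w),np.degrees(np.arctan2(-w[0],w[1])))
for a,b in(("FL","BL"),("FR","BR")):
    d=P[b]-P[a];print("len",np.linalg.norm(d),np.degrees(np.arctan2(d[1],d[0])))
# dome: contours
print("dome t edges",plane(T,t(188,425),.051),plane(T,t(266,425),.051),plane(T,t(226,468),.035))
print("dome s",plane(S,s(465,303),.03),plane(S,s(422,262),.04), plane(S,s(508,262),.04))
E
```

```text
FL t [0.473 0.027 0.03 ]
FR t [ 0.4852 -0.2211  0.03  ]
BR t [ 0.7821 -0.2062  0.03  ]
BL t [0.7688 0.0426 0.03  ]
FL s [0.4747 0.0282 0.03  ]
FR s [ 0.4871 -0.2162  0.03  ]
knob s [ 0.5743 -0.1887  0.0795]
roller t [ 0.6374 -0.0912  0.075 ]
roller t [ 0.6374 -0.0912  0.075 ]
head front L t [ 0.6472 -0.0144  0.22  ]
head front R t [ 0.6545 -0.1608  0.22  ]
head edge R s top [ 0.6466 -0.012   0.22  ]
width 0.24842808305755168 2.814831473098971
len 0.2962873875962125 3.0066176886603815
len 0.29731113672125503 2.8819000622793185
dome t edges [ 0.55902526 -0.06399057  0.051     ] [ 0.55831173 -0.11858078  0.051     ] [ 0.53030167 -0.09059016  0.035     ]
dome s [ 0.57185494 -0.0664342   0.03      ] [ 0.58414171 -0.10085251  0.04      ] [ 0.53704623 -0.07570963  0.04      ]
```

apply_moves([
  {"az": -0.866},
  {"az": -0.866},
  {"az": -0.866},
  {"az": -0.866},
  {"az": -0.866},
  {"tx": -0.532, "ty": -0.958},
  {"tx": -0.532, "ty": -0.958},
  {"tx": -0.532, "ty": -0.958},
  {"tx": -0.532, "ty": -0.958},
  {"tx": -0.532, "ty": -0.958},
  {"tx": -0.532, "ty": -0.958},
  {"tx": -0.532, "ty": -0.958},
], jaw=0)

```text
schema error: expected keys tx, ty, tz, ax, ay, az
```

apply_moves([
  {"tx": -0.532, "ty": -0.958},
  {"tx": -0.532, "ty": -0.958},
  {"tx": -0.532, "ty": -0.958},
  {"tx": -0.532, "ty": -0.958},
  {"tx": -0.532, "ty": -0.958},
  {"tx": -0.532, "ty": -0.958},
  {"tx": -0.532, "ty": -0.958},
  {"tx": -0.532, "ty": -0.958},
  {"tx": -0.532, "ty": -0.958},
  {"tx": -0.532, "ty": -0.958},
  {"tx": -0.532, "ty": -0.958},
  {"tx": -0.532, "ty": -0.958},
])

```text
schema error: expected keys tx, ty, tz, ax, ay, az
```

apply_moves([
  {"tx": -0.532, "ty": -0.958},
  {"tx": -0.532, "ty": -0.958},
  {"tx": -0.532, "ty": -0.958},
  {"tz": 1},
  {"tz": 1},
  {"tz": 1},
  {},
  {},
])

```text
schema error: expected keys tx, ty, tz, ax, ay, az
```

```bash
python3 - <<'E'
from station import *
from h import *
o=get_obs();print({k:o[k].round(3) for k in("qpos","ee_pos","eef_rot","force")},o["time_s"])
c=camera("scene");np.savez("scene1.npz",**c)
cv2.imwrite("pics/s1.png",cv2.resize(c["pixels"][100:310,130:370,::-1],None,fx=3.3,fy=2.8*3.3/2.8*0.85,interpolation=cv2.INTER_CUBIC))
E
```

```text
{'qpos': array([ 1.176,  0.3  ,  1.522, -0.   ,  1.321, -0.067]), 'ee_pos': array([0.177, 0.521, 0.404]), 'eef_rot': array([-3.141, -0.   ,  2.814]), 'force': array([ 0.061,  0.289, -0.203])} 0.1
```

View pics/s1.png

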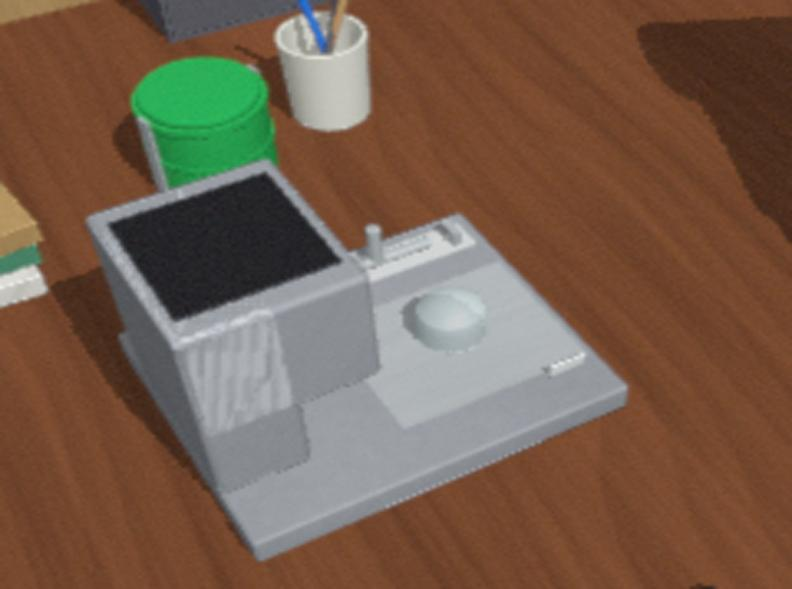

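All three calls were refused because every row needs all six keys. The picture shows the stamper untouched, with the knob top at about (374,230) in the crop. I'll resend with full rows.

apply_moves([
  {"tx": 0, "ty": 0, "tz": 0, "ax": 0, "ay": 0, "az": -0.866},
  {"tx": 0, "ty": 0, "tz": 0, "ax": 0, "ay": 0, "az": -0.866},
  {"tx": 0, "ty": 0, "tz": 0, "ax": 0, "ay": 0, "az": -0.866},
  {"tx": 0, "ty": 0, "tz": 0, "ax": 0, "ay": 0, "az": -0.866},
  {"tx": 0, "ty": 0, "tz": 0, "ax": 0, "ay": 0, "az": -0.866},
  {"tx": -0.532, "ty": -0.958, "tz": 0, "ax": 0, "ay": 0, "az": 0},
  {"tx": -0.532, "ty": -0.958, "tz": 0, "ax": 0, "ay": 0, "az": 0},
  {"tx": -0.532, "ty": -0.958, "tz": 0, "ax": 0, "ay": 0, "az": 0},
  {"tx": -0.532, "ty": -0.958, "tz": 0, "ax": 0, "ay": 0, "az": 0},
  {"tx": -0.532, "ty": -0.958, "tz": 0, "ax": 0, "ay": 0, "az": 0},
  {"tx": -0.532, "ty": -0.958, "tz": 0, "ax": 0, "ay": 0, "az": 0},
  {"tx": -0.532, "ty": -0.958, "tz": 0, "ax": 0, "ay": 0, "az": 0},
], jaw=0)

```text
time_s: 1.65
ee_pos: [0.2991, 0.3244, 0.4046]
eef_rot: [-3.141, -0.0, -3.091]
force: [-0.9, 0.5, 0.2]
grip_width: 0.094
grip_force: 0.0
```

apply_moves([
  {"tx": -0.532, "ty": -0.958, "tz": 0, "ax": 0, "ay": 0, "az": 0},
  {"tx": -0.532, "ty": -0.958, "tz": 0, "ax": 0, "ay": 0, "az": 0},
  {"tx": -0.532, "ty": -0.958, "tz": 0, "ax": 0, "ay": 0, "az": 0},
  {"tx": -0.532, "ty": -0.958, "tz": 0, "ax": 0, "ay": 0, "az": 0},
  {"tx": -0.532, "ty": -0.958, "tz": 0, "ax": 0, "ay": 0, "az": 0},
  {"tx": -0.532, "ty": -0.958, "tz": 0, "ax": 0, "ay": 0, "az": 0},
  {"tx": -0.532, "ty": -0.958, "tz": 0, "ax": 0, "ay": 0, "az": 0},
  {"tx": -0.532, "ty": -0.958, "tz": 0, "ax": 0, "ay": 0, "az": 0},
  {"tx": -0.532, "ty": -0.958, "tz": 0, "ax": 0, "ay": 0, "az": 0},
  {"tx": -0.532, "ty": -0.958, "tz": 0, "ax": 0, "ay": 0, "az": 0},
  {"tx": -0.532, "ty": -0.958, "tz": 0, "ax": 0, "ay": 0, "az": 0},
  {"tx": -0.532, "ty": -0.958, "tz": 0, "ax": 0, "ay": 0, "az": 0},
])

```text
time_s: 3.15
ee_pos: [0.5077, -0.0105, 0.4045]
eef_rot: [3.142, -0.0, -3.092]
force: [-0.2, 0.0, -0.5]
grip_width: 0.0938
grip_force: 0.0
```

apply_moves([
  {"tx": -0.532, "ty": -0.958, "tz": 0, "ax": 0, "ay": 0, "az": 0},
  {"tx": -0.532, "ty": -0.958, "tz": 0, "ax": 0, "ay": 0, "az": 0},
  {"tx": -0.532, "ty": -0.958, "tz": 0, "ax": 0, "ay": 0, "az": 0},
  {"tx": 0, "ty": 0, "tz": 1, "ax": 0, "ay": 0, "az": 0},
  {"tx": 0, "ty": 0, "tz": 1, "ax": 0, "ay": 0, "az": 0},
  {"tx": 0, "ty": 0, "tz": 1, "ax": 0, "ay": 0, "az": 0},
  {"tx": 0, "ty": 0, "tz": 0, "ax": 0, "ay": 0, "az": 0},
  {"tx": 0, "ty": 0, "tz": 0, "ax": 0, "ay": 0, "az": 0},
])

```text
time_s: 4.15
ee_pos: [0.5597, -0.0932, 0.3159]
eef_rot: [-3.141, 0.001, -3.091]
force: [0.5, -0.1, 1.3]
grip_width: 0.0938
grip_force: 0.0
```

```bash
python3 - <<'E'
from station import *
from h import *
o=get_obs();print({k:o[k].round(4) for k in("qpos","ee_pos","eef_rot","force")},o["time_s"])
c=camera("scene");np.savez("scene1.npz",**c)
cv2.imwrite("pics/s1.png",cv2.resize(c["pixels"][130:290,150:340,::-1],None,fx=3.7,fy=3.7,interpolation=cv2.INTER_CUBIC))
E
```

```text
{'qpos': array([-0.2296,  0.4241,  1.5685, -0.    ,  1.1477, -1.8505]), 'ee_pos': array([ 0.5597, -0.0932,  0.3159]), 'eef_rot': array([-3.1412e+00,  1.2000e-03, -3.0915e+00]), 'force': array([ 0.4928, -0.0606,  1.3192])} 4.15
```

View pics/s1.png

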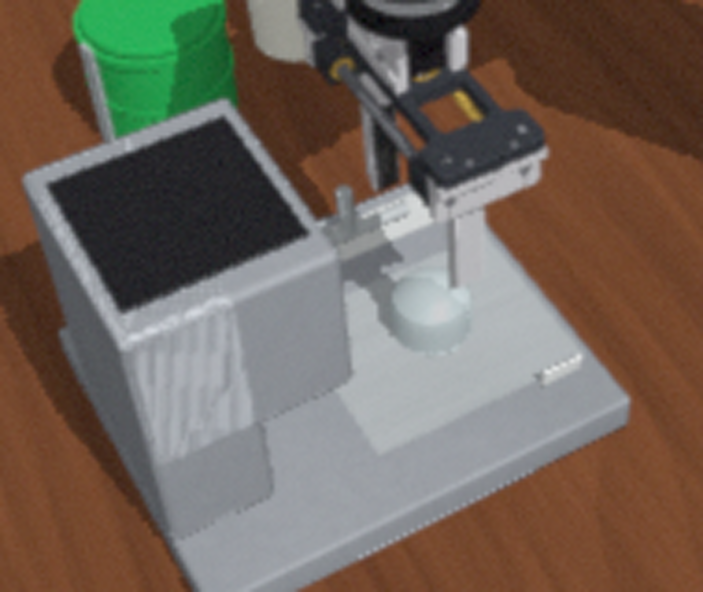

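The picture shows the open fingers straddling the dome, at crop (380,188) and (467,290) with the dome at (430,310). This agrees with the estimate, so I'll descend and grip.

apply_moves([
  {"tx": 0, "ty": 0, "tz": 0.7, "ax": 0, "ay": 0, "az": 0},
  {"tx": 0, "ty": 0, "tz": 0.7, "ax": 0, "ay": 0, "az": 0},
  {"tx": 0, "ty": 0, "tz": 0.7, "ax": 0, "ay": 0, "az": 0},
  {"tx": 0, "ty": 0, "tz": 0.35, "ax": 0, "ay": 0, "az": 0},
  {"tx": 0, "ty": 0, "tz": 0.25, "ax": 0, "ay": 0, "az": 0},
  {"tx": 0, "ty": 0, "tz": 0, "ax": 0, "ay": 0, "az": 0},
  {"tx": 0, "ty": 0, "tz": 0, "ax": 0, "ay": 0, "az": 0},
])

```text
time_s: 5.08
ee_pos: [0.5596, -0.0932, 0.2344]
eef_rot: [-3.141, 0.001, -3.092]
force: [-0.0, 0.1, -0.6]
grip_width: 0.094
grip_force: 0.0
```

apply_moves([
  {"tx": 0, "ty": 0, "tz": 0, "ax": 0, "ay": 0, "az": 0},
  {"tx": 0, "ty": 0, "tz": 0, "ax": 0, "ay": 0, "az": 0},
  {"tx": 0, "ty": 0, "tz": 0, "ax": 0, "ay": 0, "az": 0},
  {"tx": 0, "ty": 0, "tz": 0, "ax": 0, "ay": 0, "az": 0},
  {"tx": 0, "ty": 0, "tz": 0, "ax": 0, "ay": 0, "az": 0},
  {"tx": 0, "ty": 0, "tz": 0, "ax": 0, "ay": 0, "az": 0},
  {"tx": 0, "ty": 0, "tz": 0, "ax": 0, "ay": 0, "az": 0},
  {"tx": 0, "ty": 0, "tz": 0, "ax": 0, "ay": 0, "az": 0},
], jaw=1, force=20)

```text
time_s: 6.08
ee_pos: [0.5594, -0.0932, 0.2337]
eef_rot: [3.142, 0.0, -3.092]
force: [-0.1, 2.1, 2.9]
grip_width: 0.0554
grip_force: 20.0
```

apply_moves([
  {"tx": 0, "ty": 0, "tz": -0.4, "ax": 0, "ay": 0, "az": 0},
  {"tx": 0, "ty": 0, "tz": -0.8, "ax": 0, "ay": 0, "az": 0},
  {"tx": 0, "ty": 0, "tz": -0.8, "ax": 0, "ay": 0, "az": 0},
  {"tx": 0.08, "ty": 0.5, "tz": 0, "ax": 0, "ay": 0, "az": 0},
  {"tx": 0.137, "ty": 1, "tz": 0, "ax": 0, "ay": 0, "az": 0},
  {"tx": 0.137, "ty": 1, "tz": 0, "ax": 0, "ay": 0, "az": 0},
  {"tx": 0.137, "ty": 1, "tz": 0, "ax": 0, "ay": 0, "az": 0},
  {"tx": 0.137, "ty": 1, "tz": 0, "ax": 0, "ay": 0, "az": 0},
  {"tx": 0.137, "ty": 1, "tz": 0, "ax": 0, "ay": 0, "az": 0},
  {"tx": 0.137, "ty": 1, "tz": 0, "ax": 0, "ay": 0, "az": 0},
  {"tx": 0.137, "ty": 1, "tz": 0, "ax": 0, "ay": 0, "az": 0},
  {"tx": 0.137, "ty": 1, "tz": 0, "ax": 0, "ay": 0, "az": 0},
])

```text
time_s: 7.58
ee_pos: [0.5104, 0.1612, 0.2926]
eef_rot: [-3.141, -0.001, -3.091]
force: [-0.8, -0.0, -1.3]
grip_width: 0.0555
grip_force: 20.0
```

apply_moves([
  {"tx": 0.137, "ty": 1, "tz": 0, "ax": 0, "ay": 0, "az": 0},
  {"tx": 0.137, "ty": 1, "tz": 0, "ax": 0, "ay": 0, "az": 0},
  {"tx": 0.137, "ty": 1, "tz": 0, "ax": 0, "ay": 0, "az": 0},
  {"tx": 0.137, "ty": 1, "tz": 0, "ax": 0, "ay": 0, "az": 0},
  {"tx": 0.137, "ty": 1, "tz": 0, "ax": 0, "ay": 0, "az": 0},
  {"tx": 0.06, "ty": 0.47, "tz": 0, "ax": 0, "ay": 0, "az": 0},
  {"tx": 0, "ty": 0, "tz": 0.7, "ax": 0, "ay": 0, "az": 0},
  {"tx": 0, "ty": 0, "tz": 0, "ax": 0, "ay": 0, "az": 0},
  {"tx": 0, "ty": 0, "tz": 0, "ax": 0, "ay": 0, "az": 0},
])

```text
time_s: 8.7
ee_pos: [0.481, 0.3223, 0.2731]
eef_rot: [3.142, 0.0, -3.092]
force: [-0.6, -0.2, -1.7]
grip_width: 0.0554
grip_force: 20.0
```

```bash
python3 - <<'E'
from station import *
from h import *
o=get_obs();print({k:o[k].round(4) for k in("ee_pos","eef_rot","force")},o["time_s"])
c=camera("scene");np.savez("scene2.npz",**c)
e=o["ee_pos"]; print("expected dome proj (mid, underside)",proj(c,[e[0],e[1],e[2]-.1827]),proj(c,[e[0],e[1],e[2]-.2027]),"coaster",proj(c,[.481,.3226,.005]))
cv2.imwrite("pics/s2.png",cv2.resize(c["pixels"][270:420,300:480,::-1],None,fx=4,fy=4,interpolation=cv2.INTER_CUBIC))
E
```

```text
{'ee_pos': array([0.481 , 0.3223, 0.2731]), 'eef_rot': array([ 3.1416e+00,  1.0000e-04, -3.0920e+00]), 'force': array([-0.5597, -0.1996, -1.7428])} 8.7
expected dome proj (mid, underside) [399.59779651 329.18316044] [397.4660358  333.76909896] coaster [391.11177001 347.79380933]
```

View pics/s2.png

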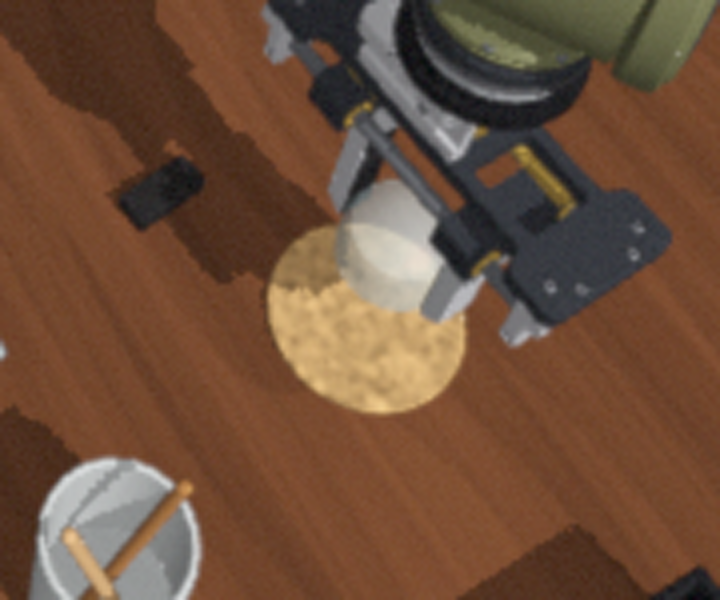

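The dome is held upright, centred at about crop (397,245), which is where it was expected over the coaster. I'll lower it gently.

apply_moves([
  {"tx": 0, "ty": 0, "tz": 0.6, "ax": 0, "ay": 0, "az": 0},
  {"tx": 0, "ty": 0, "tz": 0.6, "ax": 0, "ay": 0, "az": 0},
  {"tx": 0, "ty": 0, "tz": 0.4, "ax": 0, "ay": 0, "az": 0},
  {"tx": 0, "ty": 0, "tz": 0.2, "ax": 0, "ay": 0, "az": 0},
  {"tx": 0, "ty": 0, "tz": 0.15, "ax": 0, "ay": 0, "az": 0},
  {"tx": 0, "ty": 0, "tz": 0.1, "ax": 0, "ay": 0, "az": 0},
  {"tx": 0, "ty": 0, "tz": 0.03, "ax": 0, "ay": 0, "az": 0},
  {"tx": 0, "ty": 0, "tz": 0, "ax": 0, "ay": 0, "az": 0},
  {"tx": 0, "ty": 0, "tz": 0, "ax": 0, "ay": 0, "az": 0},
])

```text
time_s: 9.88
ee_pos: [0.4809, 0.3225, 0.2105]
eef_rot: [3.141, 0.0, -3.092]
force: [-0.5, -0.6, -2.7]
grip_width: 0.0555
grip_force: 20.0
```

apply_moves([
  {"tx": 0, "ty": 0, "tz": 0.03, "ax": 0, "ay": 0, "az": 0},
  {"tx": 0, "ty": 0, "tz": 0.03, "ax": 0, "ay": 0, "az": 0},
  {"tx": 0, "ty": 0, "tz": 0, "ax": 0, "ay": 0, "az": 0},
  {"tx": 0, "ty": 0, "tz": 0, "ax": 0, "ay": 0, "az": 0},
])

```text
time_s: 10.38
ee_pos: [0.4809, 0.3225, 0.2087]
eef_rot: [3.142, 0.0, -3.092]
force: [-1.7, -1.1, 3.2]
grip_width: 0.0552
grip_force: 20.0
```

apply_moves([
  {"tx": 0, "ty": 0, "tz": 0, "ax": 0, "ay": 0, "az": 0},
  {"tx": 0, "ty": 0, "tz": 0, "ax": 0, "ay": 0, "az": 0},
  {"tx": 0, "ty": 0, "tz": 0, "ax": 0, "ay": 0, "az": 0},
  {"tx": 0, "ty": 0, "tz": 0, "ax": 0, "ay": 0, "az": 0},
  {"tx": 0, "ty": 0, "tz": 0, "ax": 0, "ay": 0, "az": 0},
  {"tx": 0, "ty": 0, "tz": 0, "ax": 0, "ay": 0, "az": 0},
  {"tx": 0, "ty": 0, "tz": -0.5, "ax": 0, "ay": 0, "az": 0},
  {"tx": 0, "ty": 0, "tz": -1, "ax": 0, "ay": 0, "az": 0},
  {"tx": 0, "ty": 0, "tz": -1, "ax": 0, "ay": 0, "az": 0},
  {"tx": 0, "ty": 0, "tz": -1, "ax": 0, "ay": 0, "az": 0},
  {"tx": 0, "ty": 0, "tz": -0.8, "ax": 0, "ay": 0, "az": 0},
  {"tx": 0, "ty": 0, "tz": 0, "ax": 0, "ay": 0, "az": 0},
], jaw=0)

```text
time_s: 11.88
ee_pos: [0.4809, 0.3225, 0.34]
eef_rot: [3.14, 0.004, -3.092]
force: [-0.4, -1.0, -1.0]
grip_width: 0.0937
grip_force: 0.0
```

```bash
python3 - <<'E'
from station import *
from h import *
c=camera("top");np.savez("top3.npz",**c)
im=c["pixels"]; a=im[200:260,135:225,::-1]
p0=dict(np.load("top0.npz"))["pixels"]
b=im[105:240,245:345,::-1]; print("coaster proj top",proj(c,[.481,.3226,.005]))
A=cv2.resize(a,(540,360),interpolation=cv2.INTER_CUBIC)
cv2.imwrite("pics/t3.png",A)
# knob predictions for refinement
S=load("scene0")
for x in (.574,.577,.580):
  for y in(-.186,-.189): print(x,y,(4.5*(proj(c,[x,y,.0795])-[245,110])).round(0),(4*(proj(S,[x,y,.0795])-[150,150])).round(0))
E
```

```text
coaster proj top [165.99131025 231.67613155]
0.574 -0.186 [363. 394.] [374. 124.]
0.574 -0.189 [368. 394.] [372. 121.]
0.577 -0.186 [363. 389.] [369. 125.]
0.577 -0.189 [368. 389.] [367. 122.]
0.58 -0.186 [363. 385.] [365. 127.]
0.58 -0.189 [368. 385.] [363. 124.]
```

View pics/t3.png

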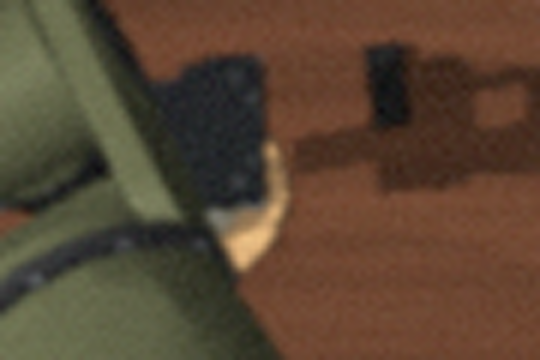

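The arm hides most of the coaster in this view, so I'll check the dome numerically once it is clear. Next is the knob.

apply_moves([
  {"tx": -0.131, "ty": -0.951, "tz": 0, "ax": 0, "ay": 0, "az": 0},
  {"tx": -0.131, "ty": -0.951, "tz": 0, "ax": 0, "ay": 0, "az": 0},
  {"tx": -0.131, "ty": -0.951, "tz": 0, "ax": 0, "ay": 0, "az": 0},
  {"tx": -0.131, "ty": -0.951, "tz": 0, "ax": 0, "ay": 0, "az": 0},
  {"tx": -0.131, "ty": -0.951, "tz": 0, "ax": 0, "ay": 0, "az": 0},
  {"tx": -0.131, "ty": -0.951, "tz": 0, "ax": 0, "ay": 0, "az": 0},
  {"tx": -0.131, "ty": -0.951, "tz": 0, "ax": 0, "ay": 0, "az": 0},
  {"tx": -0.131, "ty": -0.951, "tz": 0, "ax": 0, "ay": 0, "az": 0},
  {"tx": -0.131, "ty": -0.951, "tz": 0, "ax": 0, "ay": 0, "az": 0},
  {"tx": -0.131, "ty": -0.951, "tz": 0, "ax": 0, "ay": 0, "az": 0},
  {"tx": -0.131, "ty": -0.951, "tz": 0, "ax": 0, "ay": 0, "az": 0},
  {"tx": -0.131, "ty": -0.951, "tz": 0, "ax": 0, "ay": 0, "az": 0},
])

```text
time_s: 13.42
ee_pos: [0.545, -0.018, 0.3364]
eef_rot: [3.141, -0.002, -3.092]
force: [-0.1, 0.5, -0.4]
grip_width: 0.0941
grip_force: 0.0
```

apply_moves([
  {"tx": -0.131, "ty": -0.951, "tz": 0, "ax": 0, "ay": 0, "az": 0},
  {"tx": -0.131, "ty": -0.951, "tz": 0, "ax": 0, "ay": 0, "az": 0},
  {"tx": -0.131, "ty": -0.951, "tz": 0, "ax": 0, "ay": 0, "az": 0},
  {"tx": -0.131, "ty": -0.951, "tz": 0, "ax": 0, "ay": 0, "az": 0},
  {"tx": -0.131, "ty": -0.951, "tz": 0, "ax": 0, "ay": 0, "az": 0},
  {"tx": -0.131, "ty": -0.951, "tz": 0, "ax": 0, "ay": 0, "az": 0},
  {"tx": 0, "ty": 0, "tz": 0, "ax": 0, "ay": 0, "az": 0},
  {"tx": 0, "ty": 0, "tz": 0, "ax": 0, "ay": 0, "az": 0},
])

```text
time_s: 14.42
ee_pos: [0.5771, -0.1863, 0.3367]
eef_rot: [3.141, -0.001, -3.091]
force: [-0.1, 0.7, 0.5]
grip_width: 0.0941
grip_force: 0.0
```

```bash
python3 - <<'E'
from station import *
from h import *
o=get_obs();e=o["ee_pos"];print(e,o["eef_rot"])
S,T=camera("scene"),camera("top")
np.savez("scene4.npz",**S);np.savez("top4.npz",**T)
a=cv2.resize(S["pixels"][310:390,345:445,::-1],(400,320),interpolation=cv2.INTER_CUBIC)
b=cv2.resize(S["pixels"][140:240,210:310,::-1],(400,400),interpolation=cv2.INTER_CUBIC)
for q in((e[0],e[1],.0795),(.577,-.187,.0795)):
    u=4*(proj(S,q)-[210,140]); print("knob expected in b",u)
print("dome top/mid expected in a",4*(proj(S,[.481,.3226,.046])-[345,310]),4*(proj(S,[.481,.3226,.005])-[345,310]))
c=np.zeros((400,800,3),np.uint8);c[:320,:400]=a;c[:,400:]=b;cv2.imwrite("pics/m4.png",c)
E
```

```text
[ 0.57708227 -0.18626354  0.33668744] [ 3.14090303e+00 -1.20190330e-03 -3.09140234e+00]
knob expected in b [129.03213597 165.2431099 ]
knob expected in b [128.66836017 164.46868693]
dome top/mid expected in a [200.29950528 117.12510368] [184.44708004 151.17523734]
```

View pics/m4.png

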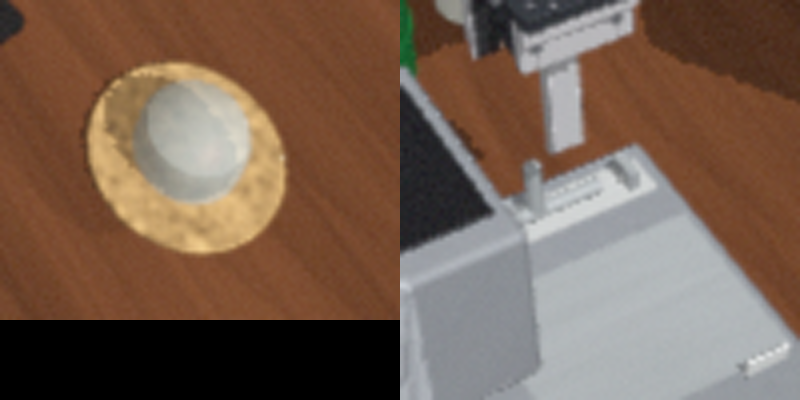

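The dome sits well centred on the coaster, with its top at about (195,130). The knob top in the right crop is at (133,163), about 2 mm nearer the front than I had it. I'll descend and grip it.

apply_moves([
  {"tx": 0.06, "ty": 0, "tz": 0.7, "ax": 0, "ay": 0, "az": 0},
  {"tx": 0, "ty": 0, "tz": 0.8, "ax": 0, "ay": 0, "az": 0},
  {"tx": 0, "ty": 0, "tz": 0.7, "ax": 0, "ay": 0, "az": 0},
  {"tx": 0, "ty": 0, "tz": 0.4, "ax": 0, "ay": 0, "az": 0},
  {"tx": 0, "ty": 0, "tz": 0.25, "ax": 0, "ay": 0, "az": 0},
  {"tx": 0, "ty": 0, "tz": 0, "ax": 0, "ay": 0, "az": 0},
  {"tx": 0, "ty": 0, "tz": 0, "ax": 0, "ay": 0, "az": 0},
])

```text
time_s: 15.4
ee_pos: [0.5756, -0.187, 0.2527]
eef_rot: [-3.141, 0.001, -3.091]
force: [0.8, -0.7, -0.0]
grip_width: 0.0939
grip_force: 0.0
```

apply_moves([
  {"tx": 0, "ty": 0, "tz": 0, "ax": 0, "ay": 0, "az": 0},
  {"tx": 0, "ty": 0, "tz": 0, "ax": 0, "ay": 0, "az": 0},
  {"tx": 0, "ty": 0, "tz": 0, "ax": 0, "ay": 0, "az": 0},
  {"tx": 0, "ty": 0, "tz": 0, "ax": 0, "ay": 0, "az": 0},
  {"tx": 0, "ty": 0, "tz": 0, "ax": 0, "ay": 0, "az": 0},
  {"tx": 0, "ty": 0, "tz": 0, "ax": 0, "ay": 0, "az": 0},
  {"tx": 0, "ty": 0, "tz": 0, "ax": 0, "ay": 0, "az": 0},
  {"tx": 0, "ty": 0, "tz": 0, "ax": 0, "ay": 0, "az": 0},
], jaw=1, force=25)

```text
time_s: 16.4
ee_pos: [0.5754, -0.187, 0.252]
eef_rot: [-3.142, -0.0, -3.092]
force: [0.9, -0.5, 0.6]
grip_width: 0.0174
grip_force: 0.0
```

apply_moves([
  {"tx": 0, "ty": 0, "tz": 0, "ax": 0, "ay": 0, "az": 0},
  {"tx": 0, "ty": 0, "tz": 0, "ax": 0, "ay": 0, "az": 0},
  {"tx": 0, "ty": 0, "tz": 0, "ax": 0, "ay": 0, "az": 0},
])

```text
time_s: 16.77
ee_pos: [0.5754, -0.1865, 0.2519]
eef_rot: [3.141, -0.0, -3.091]
force: [-0.4, 4.6, 1.0]
grip_width: 0.0115
grip_force: 25.0
```

apply_moves([
  {"tx": 0.2, "ty": 0, "tz": 0, "ax": 0, "ay": 0, "az": 0},
  {"tx": 0.3, "ty": 0, "tz": 0, "ax": 0, "ay": 0, "az": 0},
  {"tx": 0.3, "ty": 0, "tz": 0, "ax": 0, "ay": 0, "az": 0},
  {"tx": 0.3, "ty": 0, "tz": 0, "ax": 0, "ay": 0, "az": 0},
  {"tx": 0.15, "ty": 0, "tz": 0, "ax": 0, "ay": 0, "az": 0},
  {"tx": 0.05, "ty": 0, "tz": 0, "ax": 0, "ay": 0, "az": 0},
  {"tx": 0, "ty": 0, "tz": 0, "ax": 0, "ay": 0, "az": 0},
])

```text
time_s: 17.65
ee_pos: [0.5369, -0.1884, 0.252]
eef_rot: [3.141, 0.002, -3.091]
force: [7.9, 5.6, -3.0]
grip_width: 0.0113
grip_force: 25.0
```

apply_moves([
  {"tx": 0.04, "ty": 0, "tz": 0, "ax": 0, "ay": 0, "az": 0},
  {"tx": 0, "ty": 0, "tz": 0, "ax": 0, "ay": 0, "az": 0},
  {"tx": 0, "ty": 0, "tz": 0, "ax": 0, "ay": 0, "az": 0},
])

```text
time_s: 18.02
ee_pos: [0.5363, -0.1883, 0.252]
eef_rot: [3.141, 0.005, -3.091]
force: [14.6, 5.0, -8.6]
grip_width: 0.0117
grip_force: 25.0
```

apply_moves([
  {"tx": 0, "ty": 0, "tz": 0, "ax": 0, "ay": 0, "az": 0},
  {"tx": 0, "ty": 0, "tz": 0, "ax": 0, "ay": 0, "az": 0},
  {"tx": 0, "ty": 0, "tz": 0, "ax": 0, "ay": 0, "az": 0},
  {"tx": 0, "ty": 0, "tz": 0, "ax": 0, "ay": 0, "az": 0},
  {"tx": 0, "ty": 0, "tz": 0, "ax": 0, "ay": 0, "az": 0},
  {"tx": 0, "ty": 0, "tz": -0.5, "ax": 0, "ay": 0, "az": 0},
  {"tx": 0, "ty": 0, "tz": -0.9, "ax": 0, "ay": 0, "az": 0},
  {"tx": 0, "ty": 0, "tz": -0.9, "ax": 0, "ay": 0, "az": 0},
  {"tx": 0, "ty": 0, "tz": -0.7, "ax": 0, "ay": 0, "az": 0},
], jaw=0)

```text
time_s: 19.15
ee_pos: [0.5352, -0.189, 0.3443]
eef_rot: [-3.141, 0.002, -3.091]
force: [0.4, 0.5, 0.5]
grip_width: 0.0938
grip_force: 0.0
```

apply_moves([
  {"tx": 0.844, "ty": 0.82, "tz": 0, "ax": 0, "ay": 0, "az": 0},
  {"tx": 0.844, "ty": 0.82, "tz": 0, "ax": 0, "ay": 0, "az": 0},
  {"tx": 0.844, "ty": 0.82, "tz": 0, "ax": 0, "ay": 0, "az": 0},
  {"tx": 0.844, "ty": 0.82, "tz": 0, "ax": 0, "ay": 0, "az": 0},
  {"tx": 0, "ty": 0, "tz": 0, "ax": 0, "ay": -1, "az": 0},
  {"tx": 0, "ty": 0, "tz": 0, "ax": 0, "ay": -1, "az": 0},
  {"tx": 0, "ty": 0, "tz": 0, "ax": 0, "ay": -1, "az": 0},
  {"tx": 0, "ty": 0, "tz": 0, "ax": 0, "ay": -1, "az": 0},
  {"tx": 0, "ty": 0, "tz": 0, "ax": 0, "ay": -1, "az": 0},
  {"tx": 0, "ty": 0, "tz": 0, "ax": 0, "ay": -1, "az": 0},
  {"tx": 0, "ty": 0, "tz": 0, "ax": 0, "ay": -1, "az": 0},
  {"tx": 0, "ty": 0, "tz": 0, "ax": 0, "ay": 0, "az": 0},
], jaw=1, force=10)

```text
time_s: 20.65
ee_pos: [0.429, -0.0958, 0.3427]
eef_rot: [-3.141, 0.611, -3.091]
force: [1.0, 0.0, -0.2]
grip_width: 0.0005
grip_force: 0.0
```

```bash
cat > r.py <<'E'
from station import *
from h import *
from scipy.spatial.transform import Rotation as Ro
o=get_obs();R=Ro.from_euler("xyz",o["eef_rot"]).as_matrix();e=o["ee_pos"];tip=e+.199*R[:,2]
y=.0501;M=np.array([[np.cos(y),-np.sin(y),0],[np.sin(y),np.cos(y),0],[0,0,1]]);O=np.array([.650,-.0876,0])
print("t",o["time_s"],"q",o["qpos"].round(2),"ee",e.round(4),"w",o["grip_width"],"f",o["force"].round(2))
n=M.T@R[:,2];print("tool z in machine",n.round(3),"tip machine mm",(1e3*M.T@(tip-O)).round(1))
C=np.array([-.016,0,.072]); contact=C-.009*n
d=R.T@(M@(contact-.012*n)+O-tip); print("to 12 mm standoff, tool mm",(d*1e3).round(1),"units",(d/.03).round(3))
E
python3 r.py; python3 - <<'E'
from station import *
import cv2,sys
sys.path.insert(0,".")
from h import *
T=camera("top")
x,y=proj(T,[.536,-.189,.0795]).round().astype(int); x2,y2=proj(T,[.576,-.187,.0795]).round().astype(int)
print((x,y),(x2,y2)); g=T["pixels"].mean(2); print(g[y-3:y+4,x-5:x+6].round(), g[y2-3:y2+4,x2-5:x2+6].round(),sep="\n")
E
```

```text
t 20.65 q [-0.34  0.05  2.    0.43  0.55 -2.26] ee [ 0.429  -0.0958  0.3427] w 0.0004880476374706588 f [ 0.95  0.04 -0.23]
tool z in machine [ 0.574 -0.    -0.819] tip machine mm [-106.9    2.9  179.8]
to 12 mm standoff, tool mm [-12.5  -2.9 119.4] units [-0.418 -0.097  3.981]
(np.int64(327), np.int64(210)) (np.int64(326), np.int64(197))
[[237. 235. 210. 156. 139. 143. 155. 156. 144. 124. 103.]
 [236. 237. 224. 179. 153. 147. 149. 151. 149. 124. 109.]
 [237. 237. 220. 174. 161. 154. 146. 145. 145. 124. 106.]
 [229. 232. 204. 151. 153. 159. 153. 150. 149. 132. 112.]
 [179. 181. 154. 127. 144. 157. 156. 154. 153. 140. 123.]
 [119. 121. 113. 115. 135. 149. 146. 138. 133. 131. 123.]
 [ 98.  74.  67.  72.  85.  94.  87.  83.  76.  83.  91.]]
[[218. 178. 167. 179. 179. 173. 162. 165. 167. 152. 150.]
 [218. 186. 181. 194. 186. 156. 146. 183. 211. 190. 169.]
 [232. 228. 221. 214. 193. 157. 153. 195. 223. 203. 174.]
 [237. 237. 227. 215. 196. 161. 156. 197. 225. 199. 172.]
 [236. 235. 225. 213. 201. 165. 153. 197. 224. 206. 173.]
 [233. 237. 227. 211. 200. 164. 151. 196. 226. 206. 172.]
 [234. 236. 228. 217. 203. 168. 152. 188. 211. 183. 149.]]
```

apply_moves([
  {"tx": -0.14, "ty": -0.032, "tz": 0.6, "ax": 0, "ay": 0, "az": 0},
  {"tx": -0.14, "ty": -0.032, "tz": 0.8, "ax": 0, "ay": 0, "az": 0},
  {"tx": -0.14, "ty": -0.032, "tz": 0.8, "ax": 0, "ay": 0, "az": 0},
  {"tx": 0, "ty": 0, "tz": 0.8, "ax": 0, "ay": 0, "az": 0},
  {"tx": 0, "ty": 0, "tz": 0.6, "ax": 0, "ay": 0, "az": 0},
  {"tx": 0, "ty": 0, "tz": 0.3, "ax": 0, "ay": 0, "az": 0},
  {"tx": 0, "ty": 0, "tz": 0, "ax": 0, "ay": 0, "az": 0},
  {"tx": 0, "ty": 0, "tz": 0, "ax": 0, "ay": 0, "az": 0},
  {"tx": 0, "ty": 0, "tz": 0, "ax": 0, "ay": 0, "az": 0},
])

```text
time_s: 21.82
ee_pos: [0.5066, -0.0948, 0.254]
eef_rot: [-3.141, 0.612, -3.091]
force: [0.3, 0.9, -0.1]
grip_width: 0.0005
grip_force: 0.0
```

```bash
python3 r.py; python3 - <<'E'
from h import *
from station import *
T=camera("top");S=camera("scene")
cv2.imwrite("pics/t5.png",np.hstack([cv2.resize(T["pixels"][120:240,240:350,::-1],(440,480),interpolation=cv2.INTER_CUBIC),cv2.resize(S["pixels"][150:270,200:290,::-1],(360,480),interpolation=cv2.INTER_CUBIC)]))
E
```

```text
t 21.825 q [-0.28  0.35  1.88  0.54  0.37 -2.35] ee [ 0.5066 -0.0948  0.254 ] w 0.0005459698032582653 f [ 0.29  0.86 -0.11]
tool z in machine [ 0.574 -0.    -0.819] tip machine mm [-29.3  -0.1  91. ]
to 12 mm standoff, tool mm [-0.   0.1  2.2] units [-0.     0.003  0.075]
```

View pics/t5.png

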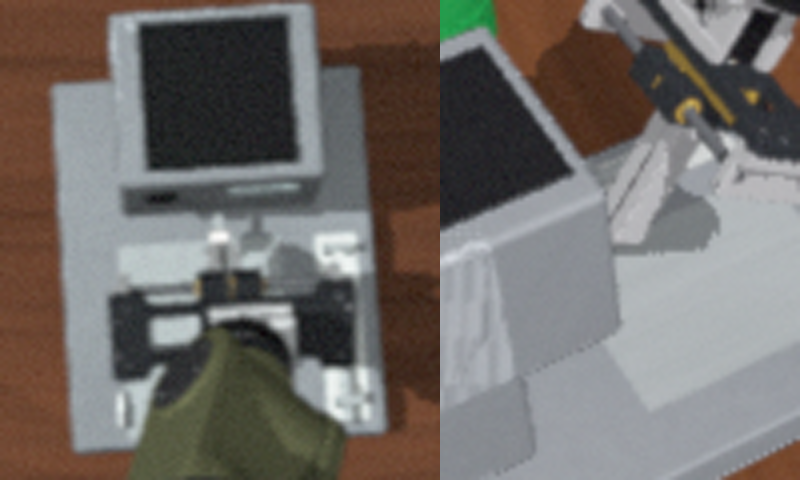

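The picture shows the closed fingertips just in front of the white roller at (218,238), with the knob drawn at the front of its plate. I'll write a force averager and approach.

```bash
cat > f.py <<'E'
from r import *
F=[]
for _ in range(6): camera("top"); F.append(get_obs()["force"])
F=M.T@np.mean(F,0); print("mean F machine",F.round(2),"along -n",round(float(-F@n),2), "std",np.std([0]))
E
python3 f.py
```

```text
t 21.925 q [-0.28  0.35  1.88  0.54  0.37 -2.35] ee [ 0.5066 -0.0948  0.2538] w 0.0009302341876121337 f [ 0.11 -0.4   0.35]
tool z in machine [ 0.574 -0.    -0.819] tip machine mm [-29.4  -0.1  90.8]
to 12 mm standoff, tool mm [-0.1  0.1  2.1] units [-0.005  0.002  0.069]
mean F machine [0.1  0.47 0.02] along -n -0.04 std 0.0
```

apply_moves([
  {"tx": 0, "ty": 0, "tz": 0.2, "ax": 0, "ay": 0, "az": 0},
  {"tx": 0, "ty": 0, "tz": 0.14, "ax": 0, "ay": 0, "az": 0},
  {"tx": 0, "ty": 0, "tz": 0, "ax": 0, "ay": 0, "az": 0},
  {"tx": 0, "ty": 0, "tz": 0, "ax": 0, "ay": 0, "az": 0},
])

```text
time_s: 22.72
ee_pos: [0.5125, -0.0945, 0.2449]
eef_rot: [3.142, 0.611, -3.092]
force: [0.4, -0.1, 0.0]
grip_width: 0.0006
grip_force: 0.0
```

```bash
python3 f.py
```

```text
t 22.725 q [-0.28  0.38  1.87  0.55  0.36 -2.37] ee [ 0.5125 -0.0945  0.2449] w 0.0006389963170066774 f [ 0.37 -0.15  0.05]
tool z in machine [ 0.573  0.    -0.819] tip machine mm [-23.5   0.   81.9]
to 12 mm standoff, tool mm [-0.5 -0.  -8.6] units [-0.016 -0.001 -0.286]
mean F machine [-0.17 -0.32  0.29] along -n 0.33 std 0.0
```

apply_moves([
  {"tx": 0, "ty": 0, "tz": 0.1, "ax": 0, "ay": 0, "az": 0},
  {"tx": 0, "ty": 0, "tz": 0.1, "ax": 0, "ay": 0, "az": 0},
  {"tx": 0, "ty": 0, "tz": 0, "ax": 0, "ay": 0, "az": 0},
  {"tx": 0, "ty": 0, "tz": 0, "ax": 0, "ay": 0, "az": 0},
])

```text
time_s: 23.52
ee_pos: [0.5158, -0.0943, 0.2399]
eef_rot: [3.141, 0.61, -3.092]
force: [-5.9, 0.3, 1.5]
grip_width: 0.0007
grip_force: 2.2
```

```bash
python3 f.py
```

```text
t 23.525 q [-0.28  0.39  1.86  0.56  0.35 -2.37] ee [ 0.5158 -0.0943  0.2399] w 0.0007110472243803533 f [-5.92  0.33  1.49]
tool z in machine [ 0.573  0.    -0.819] tip machine mm [-20.3   0.1  76.9]
to 12 mm standoff, tool mm [ -0.7  -0.1 -14.6] units [-0.024 -0.002 -0.486]
mean F machine [-5.27 -0.36  1.3 ] along -n 4.09 std 0.0
```

Contact found. The force along the roller path is about 2.6 N at about 2.5 mm of press, so θ≈0.05. The rest of the force is friction from pressing along the tool axis, so I'll follow the roller's own arc from here.

apply_moves([
  {"tx": 0.02, "ty": 0, "tz": 0.07, "ax": 0, "ay": 0, "az": 0},
  {"tx": 0.02, "ty": 0, "tz": 0.07, "ax": 0, "ay": 0, "az": 0},
  {"tx": 0.018, "ty": 0, "tz": 0.06, "ax": 0, "ay": 0, "az": 0},
  {"tx": 0, "ty": 0, "tz": 0, "ax": 0, "ay": 0, "az": 0},
])

```text
time_s: 24.32
ee_pos: [0.5178, -0.0942, 0.234]
eef_rot: [3.141, 0.61, -3.092]
force: [-7.3, -0.3, 2.5]
grip_width: 0.0007
grip_force: 2.8
```

```bash
python3 f.py
```

```text
t 24.325 q [-0.27  0.41  1.86  0.58  0.34 -2.39] ee [ 0.5178 -0.0942  0.234 ] w 0.0007141039692060008 f [-7.33 -0.34  2.52]
tool z in machine [ 0.573  0.    -0.82 ] tip machine mm [-18.3   0.1  70.9]
to 12 mm standoff, tool mm [ -2.5  -0.1 -20.6] units [-0.085 -0.002 -0.686]
mean F machine [-6.87 -0.55  2.49] along -n 5.97 std 0.0
```

Position gives θ≈0.18, and the moment about the pivot gives 0.19. I'll go 1.5 mm further and hold.

apply_moves([
  {"tx": 0.014, "ty": 0, "tz": 0.048, "ax": 0, "ay": 0, "az": 0},
  {"tx": 0, "ty": 0, "tz": 0, "ax": 0, "ay": 0, "az": 0},
  {"tx": 0, "ty": 0, "tz": 0, "ax": 0, "ay": 0, "az": 0},
  {"tx": 0, "ty": 0, "tz": 0, "ax": 0, "ay": 0, "az": 0},
])

```text
time_s: 25.12
ee_pos: [0.5183, -0.0942, 0.2327]
eef_rot: [3.141, 0.61, -3.092]
force: [-6.8, -0.3, 2.0]
grip_width: 0.0006
grip_force: 2.9
```

```bash
python3 f.py
```

```text
t 25.125 q [-0.27  0.41  1.86  0.58  0.34 -2.39] ee [ 0.5183 -0.0942  0.2327] w 0.000615962621659889 f [-6.76 -0.32  2.04]
tool z in machine [ 0.573  0.    -0.819] tip machine mm [-17.8   0.   69.6]
to 12 mm standoff, tool mm [ -2.9  -0.  -21.9] units [-0.095 -0.001 -0.73 ]
mean F machine [-6.55 -0.39  2.21] along -n 5.57 std 0.0
```

apply_moves([
  {"tx": 0.01, "ty": 0, "tz": 0.033, "ax": 0, "ay": 0, "az": 0},
  {"tx": 0, "ty": 0, "tz": 0, "ax": 0, "ay": 0, "az": 0},
  {"tx": 0, "ty": 0, "tz": 0, "ax": 0, "ay": 0, "az": 0},
  {"tx": 0, "ty": 0, "tz": 0, "ax": 0, "ay": 0, "az": 0},
  {"tx": 0, "ty": 0, "tz": 0, "ax": 0, "ay": 0, "az": 0},
])

```text
time_s: 26.05
ee_pos: [0.5186, -0.0942, 0.2317]
eef_rot: [3.141, 0.611, -3.091]
force: [-6.2, 0.0, 3.0]
grip_width: 0.0005
grip_force: 2.9
```

```bash
python3 f.py
```

```text
t 26.05 q [-0.27  0.41  1.86  0.58  0.34 -2.4 ] ee [ 0.5186 -0.0942  0.2317] w 0.00045372877754490566 f [-6.22  0.04  2.97]
tool z in machine [ 0.573  0.    -0.819] tip machine mm [-17.4   0.   68.7]
to 12 mm standoff, tool mm [ -3.1  -0.  -22.9] units [-0.102 -0.002 -0.762]
mean F machine [-6.85  0.06  2.45] along -n 5.94 std 0.0
```

Held for well over half a second inside the window on both estimates. I'll let it spring back and retreat.

apply_moves([
  {"tx": -0.05, "ty": 0, "tz": -0.2, "ax": 0, "ay": 0, "az": 0},
  {"tx": -0.05, "ty": 0, "tz": -0.3, "ax": 0, "ay": 0, "az": 0},
  {"tx": 0, "ty": 0, "tz": -0.7, "ax": 0, "ay": 0, "az": 0},
  {"tx": 0, "ty": 0, "tz": -1, "ax": 0, "ay": 0, "az": 0},
  {"tx": 0, "ty": 0, "tz": -1, "ax": 0, "ay": 0, "az": 0},
  {"tx": 0, "ty": 0, "tz": -1, "ax": 0, "ay": 0, "az": 0},
  {"tx": 0, "ty": 0, "tz": 0, "ax": 0, "ay": 0, "az": 0},
])

```text
time_s: 27.22
ee_pos: [0.4486, -0.0977, 0.3387]
eef_rot: [-3.14, 0.615, -3.091]
force: [0.6, 0.0, -0.6]
grip_width: 0.0006
grip_force: 0.0
```

apply_moves([
  {"tx": 0, "ty": 0, "tz": 0, "ax": 0, "ay": 1, "az": 0},
  {"tx": 0, "ty": 0, "tz": 0, "ax": 0, "ay": 1, "az": 0},
  {"tx": 0, "ty": 0, "tz": 0, "ax": 0, "ay": 1, "az": 0},
  {"tx": 0, "ty": 0, "tz": 0, "ax": 0, "ay": 1, "az": 0},
  {"tx": 0, "ty": 0, "tz": 0, "ax": 0, "ay": 1, "az": 0},
  {"tx": 0, "ty": 0, "tz": 0, "ax": 0, "ay": 1, "az": 0},
  {"tx": 0, "ty": 0, "tz": 0, "ax": 0, "ay": 1, "az": 0},
  {"tx": 0, "ty": 0, "tz": 0, "ax": 0, "ay": 0, "az": 0},
], jaw=0)

```text
time_s: 28.22
ee_pos: [0.4495, -0.0976, 0.3359]
eef_rot: [3.141, -0.0, -3.091]
force: [0.6, -0.3, -0.5]
grip_width: 0.077
grip_force: 0.0
```

```bash
cat > k.py <<'E'
from r import *
d=R.T@(np.array([.5363,-.1885,e[2]])-e);print("to over knob units",(d/.03).round(3),"down to .252:",((e[2]-.252)/.03).round(3))
E
python3 k.py
```

```text
t 28.225 q [-0.29  0.17  1.85  0.    1.12 -1.91] ee [ 0.4495 -0.0976  0.3359] w 0.07695820145536732 f [ 0.64 -0.34 -0.51]
tool z in machine [-0.  0. -1.] tip machine mm [-2.009e+02  2.000e-01  1.369e+02]
to 12 mm standoff, tool mm [-184.9   -0.3   43.8] units [-6.162 -0.009  1.46 ]
to over knob units [-2.738e+00 -3.173e+00 -2.000e-03] down to .252: 2.796
```

apply_moves([
  {"tx": -0.684, "ty": -0.793, "tz": 0, "ax": 0, "ay": 0, "az": 0},
  {"tx": -0.684, "ty": -0.793, "tz": 0, "ax": 0, "ay": 0, "az": 0},
  {"tx": -0.684, "ty": -0.793, "tz": 0, "ax": 0, "ay": 0, "az": 0},
  {"tx": -0.684, "ty": -0.793, "tz": 0, "ax": 0, "ay": 0, "az": 0},
  {"tx": 0, "ty": 0, "tz": 0, "ax": 0, "ay": 0, "az": 0},
  {"tx": 0, "ty": 0, "tz": 0.7, "ax": 0, "ay": 0, "az": 0},
  {"tx": 0, "ty": 0, "tz": 0.8, "ax": 0, "ay": 0, "az": 0},
  {"tx": 0, "ty": 0, "tz": 0.7, "ax": 0, "ay": 0, "az": 0},
  {"tx": 0, "ty": 0, "tz": 0.4, "ax": 0, "ay": 0, "az": 0},
  {"tx": 0, "ty": 0, "tz": 0.2, "ax": 0, "ay": 0, "az": 0},
  {"tx": 0, "ty": 0, "tz": 0, "ax": 0, "ay": 0, "az": 0},
  {"tx": 0, "ty": 0, "tz": 0, "ax": 0, "ay": 0, "az": 0},
])

```text
time_s: 29.72
ee_pos: [0.5359, -0.1886, 0.2534]
eef_rot: [-3.141, 0.001, -3.092]
force: [-0.8, 0.6, -0.5]
grip_width: 0.094
grip_force: 0.0
```

apply_moves([
  {"tx": 0, "ty": 0, "tz": 0, "ax": 0, "ay": 0, "az": 0},
  {"tx": 0, "ty": 0, "tz": 0, "ax": 0, "ay": 0, "az": 0},
  {"tx": 0, "ty": 0, "tz": 0, "ax": 0, "ay": 0, "az": 0},
  {"tx": 0, "ty": 0, "tz": 0, "ax": 0, "ay": 0, "az": 0},
  {"tx": 0, "ty": 0, "tz": 0, "ax": 0, "ay": 0, "az": 0},
  {"tx": 0, "ty": 0, "tz": 0, "ax": 0, "ay": 0, "az": 0},
  {"tx": 0, "ty": 0, "tz": 0, "ax": 0, "ay": 0, "az": 0},
  {"tx": 0, "ty": 0, "tz": 0, "ax": 0, "ay": 0, "az": 0},
  {"tx": 0, "ty": 0, "tz": 0, "ax": 0, "ay": 0, "az": 0},
  {"tx": 0, "ty": 0, "tz": 0, "ax": 0, "ay": 0, "az": 0},
  {"tx": 0, "ty": 0, "tz": 0, "ax": 0, "ay": 0, "az": 0},
], jaw=1, force=25)

```text
time_s: 31.1
ee_pos: [0.5358, -0.1884, 0.2527]
eef_rot: [3.141, -0.0, -3.091]
force: [0.4, 5.1, 2.1]
grip_width: 0.0115
grip_force: 25.0
```

Gripped; push home.

apply_moves([
  {"tx": -0.2, "ty": 0, "tz": 0, "ax": 0, "ay": 0, "az": 0},
  {"tx": -0.3, "ty": 0, "tz": 0, "ax": 0, "ay": 0, "az": 0},
  {"tx": -0.3, "ty": 0, "tz": 0, "ax": 0, "ay": 0, "az": 0},
  {"tx": -0.3, "ty": 0, "tz": 0, "ax": 0, "ay": 0, "az": 0},
  {"tx": -0.15, "ty": 0, "tz": 0, "ax": 0, "ay": 0, "az": 0},
  {"tx": -0.07, "ty": 0, "tz": 0, "ax": 0, "ay": 0, "az": 0},
  {"tx": 0, "ty": 0, "tz": 0, "ax": 0, "ay": 0, "az": 0},
  {"tx": 0, "ty": 0, "tz": 0, "ax": 0, "ay": 0, "az": 0},
])

```text
time_s: 32.1
ee_pos: [0.5754, -0.1864, 0.2527]
eef_rot: [3.141, 0.0, -3.091]
force: [0.9, 5.4, 1.5]
grip_width: 0.0113
grip_force: 25.0
```

apply_moves([
  {"tx": -0.05, "ty": 0, "tz": 0, "ax": 0, "ay": 0, "az": 0},
  {"tx": 0, "ty": 0, "tz": 0, "ax": 0, "ay": 0, "az": 0},
  {"tx": 0, "ty": 0, "tz": 0, "ax": 0, "ay": 0, "az": 0},
])

```text
time_s: 32.48
ee_pos: [0.5764, -0.1864, 0.2527]
eef_rot: [3.141, -0.002, -3.091]
force: [-8.4, 5.1, 7.4]
grip_width: 0.0113
grip_force: 25.0
```

The bolt is against its home stop. I'll release, rise and check.

apply_moves([
  {"tx": 0, "ty": 0, "tz": 0, "ax": 0, "ay": 0, "az": 0},
  {"tx": 0, "ty": 0, "tz": 0, "ax": 0, "ay": 0, "az": 0},
  {"tx": 0, "ty": 0, "tz": 0, "ax": 0, "ay": 0, "az": 0},
  {"tx": 0, "ty": 0, "tz": 0, "ax": 0, "ay": 0, "az": 0},
  {"tx": 0, "ty": 0, "tz": 0, "ax": 0, "ay": 0, "az": 0},
  {"tx": 0, "ty": 0, "tz": -0.5, "ax": 0, "ay": 0, "az": 0},
  {"tx": 0, "ty": 0, "tz": -1, "ax": 0, "ay": 0, "az": 0},
  {"tx": 0, "ty": 0, "tz": -1, "ax": 0, "ay": 0, "az": 0},
  {"tx": 0, "ty": 0, "tz": -1, "ax": 0, "ay": 0, "az": 0},
  {"tx": 0, "ty": 0, "tz": -0.5, "ax": 0, "ay": 0, "az": 0},
  {"tx": 0, "ty": 0, "tz": 0, "ax": 0, "ay": 0, "az": 0},
  {"tx": 0, "ty": 0, "tz": 0, "ax": 0, "ay": 0, "az": 0},
], jaw=0)

```text
time_s: 33.98
ee_pos: [0.5767, -0.1865, 0.3715]
eef_rot: [3.141, -0.002, -3.092]
force: [0.4, 0.1, -0.1]
grip_width: 0.0938
grip_force: 0.0
```

```bash
python3 - <<'E'
from station import *
from h import *
S=camera("scene");S4=load("scene4");S0=load("scene0")
d=np.abs(S["pixels"].astype(int)-S4["pixels"]).mean(2)
print("dome region vs placed",d[310:390,345:445].mean(), "knob region vs home",d[176:196,234:252].mean())
d0=np.abs(S["pixels"].astype(int)-S0["pixels"]).mean(2); print("knob vs start",d0[176:196,234:252].mean())
# sensitivity: same patch shifted by 2 px
p=S4["pixels"][176:196,234:252].astype(int);q=S["pixels"][176:196,236:254];print("2px shift ref",np.abs(p-q).mean())
o=get_obs();print(o["time_s"],o["ee_pos"],o["grip_width"],o["force"])
E
```

```text
dome region vs placed 1.8255 knob region vs home 8.319444444444445
knob vs start 5.124074074074073
2px shift ref 19.572222222222223
34.025 [ 0.57676695 -0.18651865  0.37138621] 0.09409103592052316 [0.26129855 0.61051139 0.01921826]
```

```bash
python3 - <<'E'
from station import *
from h import *
S=camera("scene")["pixels"];S0=load("scene0")["pixels"]
g=lambda a:cv2.cvtColor(a,cv2.COLOR_RGB2GRAY)
t=g(S0)[178:190,237:250]; r=cv2.matchTemplate(g(S)[168:200,227:260],t,cv2.TM_CCOEFF_NORMED)
_,v,_,l=cv2.minMaxLoc(r);print("score",v,"shift px",l[0]-10,l[1]-10)
h=load("scene0");print("px per 5 mm of bolt",proj(h,[.570,-.1862,.0795])-proj(h,[.575,-.186,.0795]))
E
```

```text
score 0.9752787351608276 shift px -1 0
px per 5 mm of bolt [ 1.76154302 -0.71077489]
```

```bash
python3 -c "
from station import *
print(hand_in())"
```

```text
the job is handed in; nothing more can be done
None
```

The job is handed in with every step carried out in order: dome on the coaster, bolt drawn, roller pressed to about 0.2–0.25 rad, held and released, and bolt pushed home. The press depth is estimated from position and force, and the spring-back was not checked afterwards; `hand_in` returned no verdict.

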